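# Check the bench pull gauge against its index clip

### The job

Check the bench pull gauge before the day's cap tests: draw its orange handle out until the red drag needle lines up with the yellow index clip, hold it there for two seconds, then ease the handle all the way back in and let go, so that the needle stays behind at the clip as the record. Do not pull the needle past the clip, do not let the handle snap back on its spring, and do not shift the clip or the bottle, jar and beaker standing around.

Things in the scene. Friction and masses are not known exactly. Their poses are not given: they have to be found in the camera images.
- gauge: Pull gauge: grey housing 240 long (its x) x 80 wide (y) x 50 mm high on a base plate 280 x 110 x 6 mm, screwed to the bench. Origin: centre of the underside, on the bench; z up. The handle sticks out of the -x end and is drawn out along the gauge's own -x. On top: a white scale with a black slot along x and ticks every 10 mm on the -y side.
- slide (a joint): How far the handle is drawn out, in m: 0 fully home (end stop), at most 0.130. A spring pulls it home: about 1.4 N at 0, rising 90 N per m (10 N at 0.1), with light damping (12 N s/m); let go when far out, it snaps home.
- grip (a point): Point in the orange handle, an upright plate 14 thick (gauge x) x 56 wide (y) x 80 mm high. The point is on its mid-plane, 78 mm above the bench, 14 below the plate's top edge. At home it is at gauge x = -170 mm, y = 0; the plate is then 43 mm clear of the housing. A 12 mm rod (20 mm collar at the plate), axis 28 mm above the bench, runs into the housing. Axes as the gauge's.
- needle_line (a point): Reading line of the red drag needle, a bar 4 thick (gauge x) x 37 long (y -31 to +6) x 12 mm tall on the gauge's top. The point is its +y end, 64 mm above the bench, mid-thickness. The pusher peg starts 0.5 mm behind it (+x side) and pushes it towards gauge -x as the handle is drawn out. Friction (0.8 N) keeps it where it was pushed when the handle goes back. Axes as the gauge's.
- index_line (a point): Reading line of the yellow index clip on the +y edge of the gauge's top: a bar 4 mm thick (x), gauge y +9 to +35 mm, with an 18 mm block at the edge. The point is the bar's end by the slot, 57 mm above the bench, mid-thickness. Needle and clip line up at equal gauge x. At the start the clip is 50 to 100 mm from the needle towards -x; friction (15 N) holds it. Axes as the gauge's.
- white_bottle: Loose white plastic bottle with white cap, 64 mm diameter, 140 mm tall, some 0.2 to 0.4 kg; origin at the centre of its underside. Leave it.
- amber_jar: Loose amber glass jar with black cap, 60 mm diameter, 90 mm tall; origin at the centre of its underside. Leave it.
- beaker: Loose clear plastic beaker, 72 mm diameter, 90 mm tall, open on top; origin at the centre of its underside. Leave it.
- pusher (a point): Centre of the black pusher peg on the slide (6 x 7 mm, standing 16 mm above the gauge's top in the slot), 57 mm above the bench; against the needle it is 5 mm behind the needle's reading line (gauge +x). Axes as the gauge's.
Not all that is in view belongs to the job. Several things have the shape of the white_bottle; the one meant has the colours described above.

How it is judged:
By the outcome, as a careful person would: the job done as asked, in the order asked, and still so for the second after the job is handed in, with the robot touching nothing.
It also fails if it takes over 45 s, if anything falls off the work surface, if the arm or the gripper's body presses on something with over 40 N, if the wrist force passes 120 N, or if a joint passes its speed limit or range.

### The arm

A 6-joint arm with a two-finger parallel gripper is mounted at the origin on the work surface. World frame = base frame: x ahead of the robot, y to its left, z up, the work surface at z = 0. Lengths are in m, angles in degrees, forces in N, time in s.
With the tool pointing down it reaches from about 0.35 to 0.85 m from the base axis. Payload 8.1 kg.
Tool frame: the origin (TCP) lies at the very end of the fingers, on their centre line; the grasp point (between the pads) lies 19 mm behind it; z points along the fingers, y is the direction in which the jaws open and shut (so a half turn about z gives the same grasp; the last joint's range is limited). The gripper opens to 93 mm and grips with 3 to 60 N. Pads are 15 mm wide; open, the fingers measure 128 mm over their backs; the gripper's body (75 mm by 188 mm) begins 65 mm behind the grasp point.
Start: joints at [69.305, 7.471, 85.268, -0, 87.261, -4.893], TCP at [0.163, 0.577, 0.219] pointing down, gripper open.
Joint ranges: [-169.43, 169.43], [-51.17, 129.36], [1.28, 143.12], [-76.62, 256.62], [0, 156.53], [-152.29, 152.29]. Speed limits (degrees/s): [136.94, 136.94, 159.86, 180, 180, 180].

### API

Orientations are given as [roll, pitch, yaw] about the fixed x, y, z axes, in that order (R = Rz(yaw) Ry(pitch) Rx(roll)).
In Python, from rig import r gives the robot as it stands. The module is installed in compiled form; this text tells all that it offers.
- The arm moves only by the shell command python3 -m jog 'ROWS' [OPENING] [FORCE]. ROWS is JSON, a list of rows, each a list of 2 entries, a list of its own where there are three numbers: the shift along the tool's x, y, z in units of 40 mm (1.0 is 40 mm), then the turn about the tool's z in units of 6 degrees (1.0 is 6 degrees). A call has 1 to 10 rows; each row is the pose to reach, as a shift and turn from the pose commanded when the call began, along the tool's axes at that moment; what a row does not reach only later rows make up. A row lasts 1/12 s, in which the tool goes at most 41.7 mm and 7.16 degrees, less where a joint would pass 70% of its speed; a pose out of reach is approached as far as the arm can. A call with a gripper value outside its range is refused whole. OPENING is the closure in counts, from 0 (fully open) to 255 (shut), set as the call begins (- or left out, the last holds). The fingers move at their own pace and stop on an object; FORCE is the grip in N (left out, the last holds). Time passes only in rows, so rows that repeat a pose let the fingers close. It gives the time, the measured TCP pose, the force and the opening at its end, in the units of the state.
- r.sense(): the state, without advancing time (a new reading comes with each control period).
- r.camera(name): name is "scene" or "top" or "wrist"; returns a dict with "pixels" (384x512x3 uint8, red, green, blue), "z_map" (384x512 float32, m along the optical axis (not along the pixel's ray), 0 where there is no reading), "mtx" (3x3 intrinsics, pixels), "rvec" (rotation vector, rad) and "tvec" (3), from world to camera coordinates, as OpenCV has them. Camera axes: x right, y down, z forward; pixel columns grow to the right and rows downward; lengths in m; the calibration is good to about 2 mm. The wrist camera is an equidistant fisheye: a pixel r from the principal point sees the ray r / f radians off the axis. A picture is of the moment at which its call begins.
- r.sign_off(): hands the job in, once; it reports no verdict.
The state is a dict: "time": time; "joint_positions": joint angles; "qd": joint speeds; "tau": joint torques, N m; "tcp_pos": TCP position; "ee_rot": TCP orientation; "ft_force": force on the tool from outside, world axes, zero at the start; "wrist_torque": the same for the moment, N m; "opening": finger opening in m.
Only numpy, scipy, OpenCV 4.12 (cv2) and the standard library are available. Lean on these libraries where they do the work, as an engineer would, in place of code of your own. Each camera call takes 0.05 s, during which the arm holds its last target. There are 200 camera calls.

## Working session

There is one attempt and no reset: what is moved stays moved. The work goes in short steps, Python scripts to look and compute and a shell command to move; the robot and the scene stay as the last step left them, time stands still between calls to the robot, and variables do not carry over. Pictures are saved under pics/ and viewed, about 8 in all and at most 12, crops included, and the job is handed in when it is done.

```bash
mkdir -p pics
cat > h.py <<'E'
import numpy as np, cv2
from rig import r
def cam(n,save=None):
    c=r.camera(n)
    if save: cv2.imwrite('pics/'+save,c['pixels'][:,:,::-1])
    return c
def ray(c,u,v):
    K=c['mtx'];R=cv2.Rodrigues(np.array(c['rvec'],float))[0];t=np.array(c['tvec'],float).ravel()
    d=np.array([(u-K[0,2])/K[0,0],(v-K[1,2])/K[1,1],1.])
    return -R.T@t, R.T@d
def onz(c,u,v,z):
    o,d=ray(c,u,v); return o+d*(z-o[2])/d[2]
def proj(c,P):
    return cv2.projectPoints(np.array([P],float),np.array(c['rvec'],float),np.array(c['tvec'],float),np.array(c['mtx'],float),None)[0].ravel()
E
python3 - <<'E'
from h import *
import numpy as np
a=cam('top','top1.png');b=cam('scene','scene1.png')
for c in(a,b):
    print(c['mtx'].round(1).tolist(),ray(c,256,192))
print(r.sense())
E
```

```text
[[380.4, 0.0, 250.5], [0.0, 380.4, 188.3], [0.0, 0.0, 1.0]] (array([0.43875979, 0.20605171, 0.82225385]), array([ 0.17375722, -0.04693442, -0.98382411]))
[[456.9, 0.0, 251.8], [0.0, 456.9, 196.1], [0.0, 0.0, 1.0]] (array([ 1.22179587, -0.0299979 ,  0.58848832]), array([-0.75252784,  0.29067661, -0.59107845]))
{'time': 0.1, 'joint_positions': array([ 6.93034383e+01,  7.51337574e+00,  8.53211176e+01,  1.04631709e-03,
        8.72621373e+01, -4.89450011e+00]), 'qd': array([-0.03923462, -0.03982276, -0.2056354 ,  0.12452716,  0.01129799,
       -0.00982954]), 'tau': array([ 9.77661366e-04, -5.61341572e+01, -4.93092263e+01,  7.69349118e-02,
        2.92250019e-02, -1.02261743e-04]), 'tcp_pos': array([0.16319573, 0.57685349, 0.21768372]), 'ee_rot': array([-1.79903811e+02, -9.28587360e-03,  1.64197880e+02]), 'ft_force': array([-1.04480718,  0.09134081, -0.10078305]), 'wrist_torque': array([-0.07725693,  0.02005889,  0.02207006]), 'opening': 0.09296612191517452}
```

View pics/top1.png

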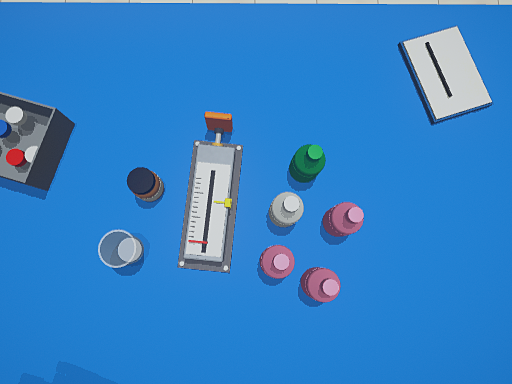

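View pics/scene1.png

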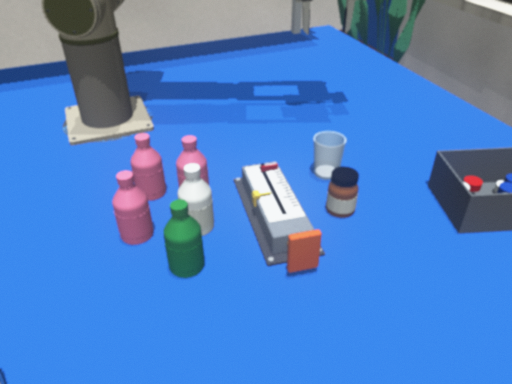

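Top view: gauge near (212,205), with the orange handle at (218,122) pointing to world +x, the needle at (198,242) and the clip at (228,203). The jar is at (146,184), the beaker at (121,249) and the white bottle at (287,209). Next I measure these.

```bash
cat > m.py <<'E'
from h import *
def masks(c):
    h=cv2.cvtColor(c['pixels'],cv2.COLOR_RGB2HSV).astype(int);H,S,V=h[...,0],h[...,1],h[...,2]
    return dict(orange=(H>=4)&(H<=16)&(S>150)&(V>100),red=((H<4)|(H>172))&(S>130)&(V>70),yellow=(H>20)&(H<35)&(S>120)&(V>90))
def blobs(m,minA=4):
    n,l,s,ce=cv2.connectedComponentsWithStats(m.astype(np.uint8))
    return [(s[i].tolist(),ce[i].round(2).tolist(),l==i) for i in range(1,n) if s[i][4]>=minA]
E
python3 - <<'E'
from m import *
for n in('top','scene'):
    c=cam(n)
    for k,m in masks(c).items():
        for s,ce,_ in blobs(m,8): print(n,k,s,ce)
    if n=='top':
        for u,v in[(197,143),(239,148),(182,264),(226,268)]: print('screw',onz(c,u,v,.006).round(4))
        g=c['pixels'].min(2)*0+c['pixels'].max(2); sub=np.zeros(g.shape,bool); sub[165:256,195:222]=1
        for s,ce,l in blobs((g<60)&sub,20):
            v,u=np.nonzero(l);P=np.array([onz(c,a,b,.05)[:2] for a,b in zip(u,v)])
            w,V=np.linalg.eigh(np.cov(P.T));d=V[:,1];d*=np.sign(d[0]);print('slot',s,P.mean(0),np.degrees(np.arctan2(d[1],d[0])),np.ptp(P@d))
        cv2.imwrite('pics/topc.png',cv2.resize(c['pixels'][95:285,165:255,::-1],None,fx=4,fy=3.1,interpolation=cv2.INTER_CUBIC)[:600])
        z=c['z_map'];print(z[118,218],z[200,200],z[300,300])
E
```

```text
top orange [205, 112, 27, 8, 104] [217.56, 115.5]
top red [6, 149, 18, 17, 236] [14.51, 156.47]
top red [189, 240, 19, 4, 36] [198.56, 241.36]
top yellow [213, 143, 8, 3, 15] [216.33, 143.67]
top yellow [214, 198, 18, 10, 75] [225.55, 202.12]
screw [0.6949 0.2964 0.006 ]
screw [0.6828 0.2032 0.006 ]
screw [0.4314 0.325  0.006 ]
screw [0.4217 0.2331 0.006 ]
0.769565 0.77847123 0.79888076
scene orange [290, 231, 30, 9, 134] [304.09, 235.22]
scene red [464, 175, 19, 16, 196] [473.54, 181.83]
scene red [301, 247, 13, 14, 41] [307.05, 253.34]
scene red [291, 257, 7, 6, 18] [293.94, 260.11]
scene red [298, 257, 6, 6, 13] [300.54, 258.92]
scene yellow [253, 192, 7, 5, 25] [255.48, 194.04]
```

View pics/topc.png

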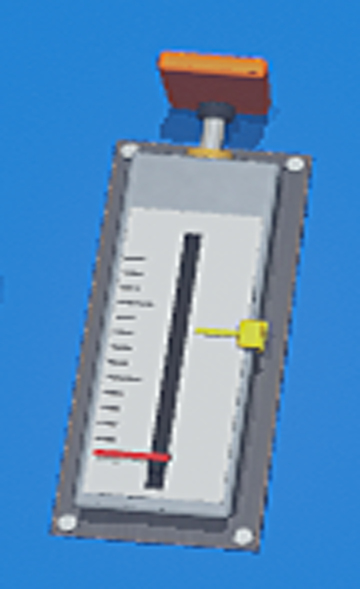

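```bash
cat >> m.py <<'E'
YAW=np.radians(173.65)
X=np.array([np.cos(YAW),np.sin(YAW)]);Y=np.array([-X[1],X[0]]);O=np.array([.5577,.2644])
def g(P): return np.array([(P[:2]-O)@X,(P[:2]-O)@Y])
def w(gx,gy): return O+gx*X+gy*Y
def bars(c,boxn,boxc):
    p=c['pixels'].astype(float);R,G,B=p[...,0],p[...,1],p[...,2]
    out=[]
    for wt,box,z,ylo,yhi in((R-np.maximum(G,B),boxn,.063,-.028,.004),(np.minimum(R,G)-B,boxc,.057,.010,.016)):
        u0,v0,u1,v1=box;A=[]
        for v in range(v0,v1):
            for u in range(u0,u1):
                q=g(onz(c,u,v,z))
                if wt[v,u]>35 and ylo<q[1]<yhi: A.append((*q,wt[v,u]))
        A=np.array(A);out.append(np.average(A[:,0],weights=A[:,2])*1e3);print('  n',len(A),'x',out[-1].round(2),'slope',np.polyfit(A[:,1],A[:,0],1,w=A[:,2])[0].round(3))
    print('needle-clip mm',(out[0]-out[1]).round(2))
E
python3 - <<'E'
from m import *
c=cam('top')
bars(c,(185,234,212,250),(208,190,236,214))
m=masks(c)['orange']
for s,ce,l in blobs(m,50):
    v,u=np.nonzero(l);P=np.array([g(onz(c,a,b,.092)) for a,b in zip(u,v)])
    print('handle top mean',P.mean(0),np.ptp(P,0))
    W=np.array([onz(c,a,b,.092)[:2] for a,b in zip(u,v)]);d=np.linalg.eigh(np.cov(W.T))[1][:,1];print('axis',np.degrees(np.arctan2(d[1],d[0])))
gp=w(-.170,0);print('grip',gp,np.hypot(*gp))
for d in(.05,.075,.1): q=w(-.17-d,0);print(d,q,np.hypot(*q))
for n in('scene',):
    c=cam(n)
    for k,z in(('yellow',.057),('orange',.08)):
        for s,ce,l in blobs(masks(c)[k],20): print(k,g(onz(c,*ce,z)))
E
```

```text
n 39 x 84.36 slope 0.01
  n 6 x 0.79 slope 0.061
needle-clip mm 83.58
handle top mean [-0.16877047 -0.00051621] [0.01214208 0.05356849]
axis 83.64007855626451
grip [0.72665702 0.24559772] 0.7670388917558536
0.05 [0.77635026 0.24006763] 0.8126205721307944
0.075 [0.80119688 0.23730259] 0.8356009577796364
0.1 [0.8260435  0.23453755] 0.8586941987892498
yellow [0.00197648 0.0367078 ]
orange [-0.16060945 -0.00292225]
```

```bash
cat > go.py <<'E'
import sys
from m import *
from scipy.spatial.transform import Rotation as Ro
def go(gx,gy,z,yaw=83.65):
    s=r.sense();R=Ro.from_euler('xyz',s['ee_rot'],degrees=True).as_matrix()
    T=np.array([*w(gx,gy),z]);d=R.T@(T-s['tcp_pos'])
    print('shift',(d/.04).round(3),'mm',(d*1e3).round(1),'turn',round(-((yaw-s['ee_rot'][2]+180)%360-180)/6,3),'t',s['time'],'rpy',s['ee_rot'].round(2),'gxy',g(s['tcp_pos']).round(4),'z',s['tcp_pos'][2].round(4),'F',s['ft_force'].round(2),'op',s['opening'].round(4))
if __name__=='__main__': go(*map(float,sys.argv[1:4]))
E
python3 go.py -.1693 0 .219
```

```text
Traceback (most recent call last):
  File "go.py", line 8, in <module>
    if __name__=='__main__': go(*map(float,sys.argv[1:4]))
                             ~~^^^^^^^^^^^^^^^^^^^^^^^^^^^
  File "go.py", line 7, in go
    print('shift',(d/.04).round(3),'mm',(d*1e3).round(1),'turn',round(-((yaw-s['ee_rot'][2]+180)%360-180)/6,3),'t',s['time'],'rpy',s['ee_rot'].round(2),'gxy',g(s['tcp_pos']).round(4),'z',s['tcp_pos'][2].round(4),'F',s['ft_force'].round(2),'op',s['opening'].round(4))
                                                                                                                                                                                                                                                    ^^^^^^^^^^^^^^^^^^
AttributeError: 'float' object has no attribute 'round'
```

```bash
sed -i "s/s\['opening'\].round(4)/round(s['opening'],4)/" go.py; python3 go.py -.1693 0 .219
```

```text
shift [-15.792  -4.143  -0.016] mm [-6.317e+02 -1.657e+02 -6.000e-01] turn 13.425 t 0.3 rpy [-179.96   -0.    164.2 ] gxy [ 0.4266 -0.2672] z 0.2183 F [ 0.12  0.15 -0.48] op 0.0928
```

```bash
python3 -m jog '[[[-0.4,-0.1,0],0.4],[[-1.2,-0.3,0],1.1],[[-2.0,-0.52,0],1.9],[[-2.9,-0.76,0],2.7],[[-3.8,-1.0,0],3.5],[[-4.7,-1.23,0],4.3],[[-5.6,-1.47,0],5.1],[[-6.5,-1.7,0],5.9],[[-7.3,-1.9,0],6.6],[[-8.0,-2.1,0],7.2]]' 145 10; python3 go.py -.1693 0 .219
```

```text
time: 1.13
tcp_pos: [0.4503, 0.4079, 0.2186]
ee_rot: [180.0, 0.0, 120.7]
ft_force: [0.7, 0.7, 0.7]
opening: 0.0403
shift [-7.006e+00  3.853e+00 -7.000e-03] mm [-280.3  154.1   -0.3] turn 6.179 t 1.1333 rpy [1.7999e+02 1.0000e-02 1.2072e+02] gxy [ 0.1226 -0.1307] z 0.2186 F [0.7  0.71 0.69] op 0.0403
```

```bash
python3 -m jog '[[[-0.8,0.44,0],0.8],[[-1.6,0.88,0],1.6],[[-2.4,1.32,0],2.4],[[-3.2,1.76,0],3.2],[[-4.0,2.2,0],4.0],[[-4.8,2.64,0],4.8],[[-5.6,3.08,0],5.5],[[-6.3,3.46,0],6.0],[[-6.8,3.74,0],6.18],[[-7.01,3.85,0],6.18]]'; python3 -m jog '[[[0,0,0],0],[[0,0,0],0]]'; python3 go.py -.1693 0 .059
python3 -c "
from m import *
c=cam('wrist','w1.png');print(c['mtx'])"
```

```text
time: 1.97
tcp_pos: [0.7271, 0.2452, 0.2174]
ee_rot: [-180.0, 0.1, 83.7]
ft_force: [0.3, -0.5, -0.1]
opening: 0.0403
time: 2.13
tcp_pos: [0.7248, 0.248, 0.2178]
ee_rot: [-179.9, 0.0, 83.9]
ft_force: [0.3, 0.2, 0.3]
opening: 0.0405
shift [-0.054  0.04   3.97 ] mm [ -2.2   1.6 158.8] turn 0.038 t 2.1333 rpy [-1.7994e+02  1.0000e-02  8.3880e+01] gxy [-0.1679 -0.0022] z 0.2178 F [0.28 0.19 0.32] op 0.0405
[[297.31863964   0.         254.22262011]
 [  0.         297.31863964 194.27018137]
 [  0.           0.           1.        ]]
```

View pics/w1.png

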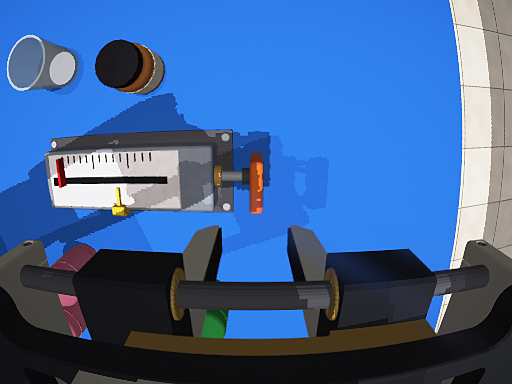

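Wrist view: the handle at (256,182) is centred between the open fingers at (205–300, 250), and the way down is clear. I'll descend.

```bash
python3 -m jog '[[[-0.05,0.04,0.4],0.04],[[-0.05,0.04,0.9],0.04],[[-0.05,0.04,1.4],0.04],[[-0.05,0.04,1.9],0.04],[[-0.05,0.04,2.4],0.04],[[-0.05,0.04,2.9],0.04],[[-0.05,0.04,3.4],0.04],[[-0.05,0.04,3.8],0.04],[[-0.05,0.04,3.97],0.04],[[-0.05,0.04,3.97],0.04]]'; python3 -m jog '[[[0,0,0],0],[[0,0,0],0]]'; python3 go.py -.1693 0 .059
```

```text
time: 3.02
tcp_pos: [0.7241, 0.2465, 0.0573]
ee_rot: [-179.8, 0.1, 83.7]
ft_force: [-0.4, -0.9, -0.3]
opening: 0.0405
time: 3.18
tcp_pos: [0.7272, 0.2467, 0.0619]
ee_rot: [179.9, -0.1, 83.7]
ft_force: [-0.3, -0.0, 0.4]
opening: 0.0399
shift [-0.029 -0.027  0.073] mm [-1.1 -1.1  2.9] turn 0.007 t 3.1833 rpy [ 1.7986e+02 -6.0000e-02  8.3690e+01] gxy [-0.1704 -0.0011] z 0.0619 F [-0.35 -0.03  0.39] op 0.0399
```

```bash
python3 -m jog '[[[0,0,0],0],[[0,0,0],0],[[0,0,0],0],[[0,0,0],0],[[0,0,0],0],[[0,0,0],0]]' 255 10; python3 -m jog '[[[0,0,0],0],[[0,0,0],0],[[0,0,0],0],[[0,0,0],0]]' 255 40; python3 go.py -.1693 0 .059
cat > look.py <<'E'
import sys
from m import *
def top(save=None):
    c=cam('top',save)
    p=proj(c,[*w(float(sys.argv[1])/1e3,-.012),.063]);u,v=p.round().astype(int)
    bars(c,(u-14,v-8,u+16,v+9),(208,190,236,214))
    return c
if __name__=='__main__': top(sys.argv[2] if len(sys.argv)>2 else None)
E
python3 look.py 84
```

```text
time: 3.68
tcp_pos: [0.7263, 0.2462, 0.0602]
ee_rot: [180.0, -0.0, 83.7]
ft_force: [-0.8, -0.1, 2.3]
opening: 0.0136
time: 4.02
tcp_pos: [0.7263, 0.2462, 0.0602]
ee_rot: [180.0, -0.0, 83.7]
ft_force: [-2.3, -0.5, 3.8]
opening: 0.0136
shift [-0.014 -0.007  0.03 ] mm [-0.6 -0.3  1.2] turn 0.004 t 4.0167 rpy [ 1.7998e+02 -1.0000e-02  8.3680e+01] gxy [-0.1696 -0.0006] z 0.0602 F [-2.32 -0.5   3.78] op 0.0136
  n 27 x 84.3 slope 0.005Traceback (most recent call last):
  File "look.py", line 8, in <module>
    if __name__=='__main__': top(sys.argv[2] if len(sys.argv)>2 else None)
                             ~~~^^^^^^^^^^^^^^^^^^^^^^^^^^^^^^^^^^^^^^^^^^
  File "look.py", line 6, in top
    bars(c,(u-14,v-8,u+16,v+9),(208,190,236,214))
    ~~~~^^^^^^^^^^^^^^^^^^^^^^^^^^^^^^^^^^^^^^^^^
  File "m.py", line 21, in bars
    A=np.array(A);out.append(np.average(A[:,0],weights=A[:,2])*1e3);print('  n',len(A),'x',out[-1].round(2),'slope',np.polyfit(A[:,1],A[:,0],1,w=A[:,2])[0].round(3))
                                        ~^^^^^
IndexError: too many indices for array: array is 1-dimensional, but 2 were indexed
```

```bash
cat > wl.py <<'E'
from m import *
def wray(c,u,v):
    K=c['mtx'];R=cv2.Rodrigues(np.array(c['rvec'],float))[0];t=np.array(c['tvec'],float).ravel()
    a,b=(u-K[0,2])/K[0,0],(v-K[1,2])/K[1,1];th=np.hypot(a,b)+1e-12
    d=np.array([a/th*np.sin(th),b/th*np.sin(th),np.cos(th)]);return -R.T@t,R.T@d
def wonz(c,u,v,z):
    o,d=wray(c,u,v);return o+d*(z-o[2])/d[2]
E
python3 - <<'E'
from wl import *
a=cam('wrist');b=cam('scene')
cv2.imwrite('pics/both.png',np.hstack([cv2.resize(x['pixels'][:,:,::-1],None,fx=.78,fy=.78,interpolation=cv2.INTER_AREA) for x in(a,b)]))
print('cam',wray(a,256,192))
E
```

```text
cam (array([0.73386805, 0.32142359, 0.22715112]), array([-0.02293153, -0.26186283, -0.96483263]))
```

View pics/both.png

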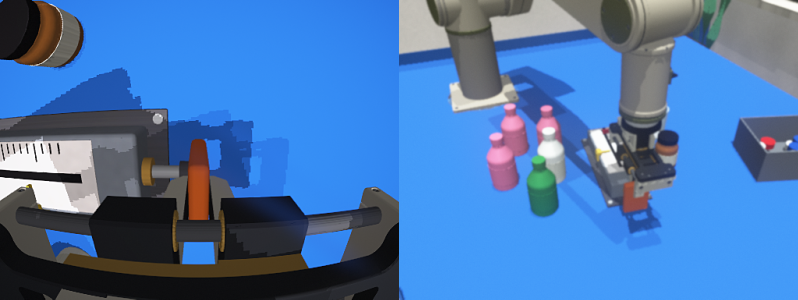

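Gripped at 13.6 mm opening, and the pads hold the plate. The arm hides the clip from all the cameras, so I'll cross-check the needle–clip distance with the earlier wrist picture (w1), which showed both.

```bash
cat > chk.py <<'E'
from wl import *
c=cam('wrist');s=r.sense()
o,_=wray(c,256,192)
off=o-s['tcp_pos']
R=cv2.Rodrigues(np.array(c['rvec'],float))[0]
o1=np.array([.7248,.2475,.2178])+off
c1=dict(c);c1['tvec']=-R@o1
p=cv2.imread('pics/w1.png')[:,:,::-1].astype(float);Rr,G,B=p[...,0],p[...,1],p[...,2]
def meas(wt,box,z,th,ylo,yhi):
    u0,v0,u1,v1=box;A=[]
    for v in range(v0,v1):
        for u in range(u0,u1):
            if wt[v,u]>th: A.append((*g(wonz(c1,u,v,z))*1e3,wt[v,u],u,v))
    A=np.array(A);print('y range',A[:,1].min().round(1),A[:,1].max().round(1),'u',A[:,3].min(),A[:,3].max(),'v',A[:,4].min(),A[:,4].max())
    A=A[(A[:,1]>ylo)&(A[:,1]<yhi)]
    print(z,'n',len(A),'x mean',np.average(A[:,0],weights=A[:,2]).round(2),'min/max',A[:,0].min().round(1),A[:,0].max().round(1))
for z in(.056,.064): meas(Rr-np.maximum(G,B),(45,150,75,195),z,40,-28,8)
for z in(.05,.057,.06): meas(np.minimum(Rr,G)-B,(105,180,135,220),z,60,8,17)
# ticks along x at z=.05, y about -.025
for gy in(-.030,-.026,-.022):
    row=[]
    for v in range(150,170):
        for u in range(55,165):
            q=g(wonz(c1,u,v,.05))
            if abs(q[1]-gy)<.001: row.append((q[0]*1e3,p[v,u].mean()))
    row=sorted(row);print(gy,[round(a,1) for a,b in row if b<90])
for u,v in((54,144),(225,137),(226,206)): print('screw',g(wonz(c1,u,v,.006)).round(4))
E
python3 chk.py; python3 -c "
import cv2;a=cv2.imread('pics/w1.png')[140:225,40:180];cv2.imwrite('pics/w1c.png',cv2.resize(a,None,fx=5.5,fy=5.5,interpolation=cv2.INTER_NEAREST))"
```

```text
y range -34.1 4.7 u 56.0 65.0 v 158.0 187.0
0.056 n 181 x mean 89.46 min/max 81.0 94.9
y range -35.2 2.7 u 56.0 65.0 v 158.0 187.0
0.064 n 173 x mean 83.24 min/max 74.9 88.5
y range 8.4 44.3 u 112.0 129.0 v 188.0 215.0
0.05 n 22 x mean 5.31 min/max 3.2 7.7
y range 6.6 41.7 u 112.0 129.0 v 188.0 215.0
0.057 n 22 x mean 1.79 min/max -0.4 3.8
y range 5.8 40.6 u 112.0 129.0 v 188.0 215.0
0.06 n 22 x mean 0.25 min/max -2.0 2.3
-0.03 [np.float64(-44.0), np.float64(-43.9), np.float64(-42.6), np.float64(-33.6), np.float64(-33.6), np.float64(-23.0), np.float64(-13.5), np.float64(-3.9), np.float64(-3.8), np.float64(26.6), np.float64(26.7), np.float64(37.2), np.float64(37.4), np.float64(46.7), np.float64(56.3), np.float64(56.5), np.float64(66.2), np.float64(66.4), np.float64(76.5), np.float64(86.9), np.float64(87.1), np.float64(88.7), np.float64(88.9), np.float64(90.5), np.float64(90.7), np.float64(92.3), np.float64(92.5), np.float64(94.1), np.float64(94.3), np.float64(96.1), np.float64(97.9)]
-0.026 [np.float64(-43.7), np.float64(-43.7), np.float64(-33.3), np.float64(-24.0), np.float64(-22.7), np.float64(-13.2), np.float64(-13.1), np.float64(-3.5), np.float64(-3.4), np.float64(6.5), np.float64(16.6), np.float64(27.0), np.float64(47.2), np.float64(56.8), np.float64(77.1), np.float64(85.8), np.float64(86.0), np.float64(87.5), np.float64(87.7), np.float64(89.3), np.float64(89.5), np.float64(91.1), np.float64(91.3), np.float64(92.9), np.float64(93.1), np.float64(94.7), np.float64(94.9), np.float64(96.5), np.float64(96.7)]
-0.022 [np.float64(-12.9), np.float64(-12.8), np.float64(36.7), np.float64(86.4), np.float64(86.6), np.float64(88.1), np.float64(88.3), np.float64(89.9), np.float64(90.1), np.float64(91.7), np.float64(91.9), np.float64(93.5), np.float64(93.7), np.float64(95.3), np.float64(95.5), np.float64(97.1), np.float64(97.3)]
screw [ 0.1333 -0.0496]
screw [-0.13   -0.0468]
screw [-0.1293  0.0453]
```

View pics/w1c.png

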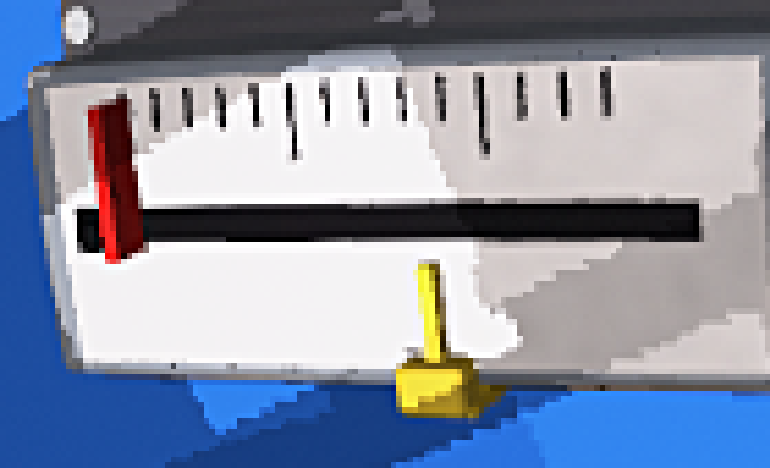

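Both views agree: top gives 83.6 mm, and wrist about 83.3 mm using the top faces. Zoomed, the needle is at (60,186) and the clip bar end at (117,189). I'll pull most of the way and look again.

```bash
python3 -m jog '[[[0,0.05,0],0],[[0,0.15,0],0],[[0,0.25,0],0],[[0,0.35,0],0],[[0,0.45,0],0],[[0,0.55,0],0],[[0,0.65,0],0],[[0,0.75,0],0],[[0,0.85,0],0],[[0,0.95,0],0]]'; python3 -m jog '[[[0,0.1,0],0],[[0,0.2,0],0],[[0,0.3,0],0],[[0,0.4,0],0],[[0,0.5,0],0],[[0,0.6,0],0],[[0,0.7,0],0],[[0,0.8,0],0],[[0,0.85,0],0],[[0,0.85,0],0]]';python3 go.py -.2536 0 .06
python3 look.py 12 pull1.png 2>&1 | head -3; for i in 1 2 ; do python3 -m jog '[[[0,0,0],0]]'|grep -E 'tcp|force'; done
```

```text
time: 5.05
tcp_pos: [0.7636, 0.2419, 0.0601]
ee_rot: [-179.9, 0.0, 83.7]
ft_force: [-7.2, -1.6, 7.7]
opening: 0.0136
time: 5.88
tcp_pos: [0.7973, 0.2381, 0.0602]
ee_rot: [-179.9, 0.0, 83.7]
ft_force: [-7.3, -2.4, 8.3]
opening: 0.014
shift [-0.009  0.314  0.004] mm [-0.3 12.6  0.1] turn 0.005 t 5.8833 rpy [-1.7991e+02  3.0000e-02  8.3680e+01] gxy [-0.241  -0.0003] z 0.0602 F [-7.26 -2.37  8.34] op 0.014
  n 37 x 13.22 slope -0.004
Traceback (most recent call last):
  File "look.py", line 8, in <module>
tcp_pos: [0.7971, 0.238, 0.0601]
ft_force: [-7.8, -1.4, 7.1]
tcp_pos: [0.797, 0.2381, 0.0601]
ft_force: [-7.9, -2.2, 7.6]
```

View pics/pull1.png

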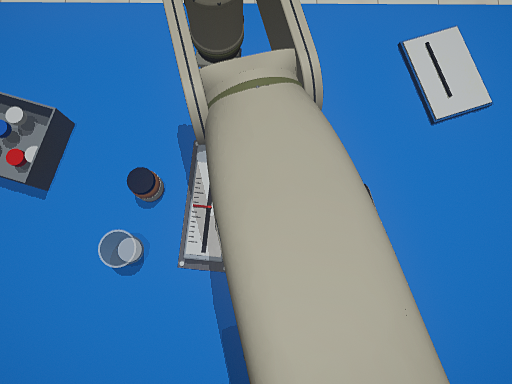

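Top view: the needle at (203,207) is still visible but the arm hides the clip. I'll re-measure the clip more robustly from the first top picture before the last stretch.

```bash
cat > bar2.py <<'E'
from m import *
def prof(c,kind,xr,z,ylo,yhi):
    # per-pixel-row-normalised colour excess over local background, in gauge x
    p=c['pixels'].astype(float);R,G,B=p[...,0],p[...,1],p[...,2]
    wt=(R-np.maximum(G,B)) if kind=='n' else np.minimum(R,G)-B
    out=[]
    up=cv2.resize(wt,None,fx=8,fy=8,interpolation=cv2.INTER_LINEAR)
    for gy in np.arange(ylo,yhi,.001):
        xs=np.arange(xr[0],xr[1],.0002);P=[proj(c,[*w(x,gy),z]) for x in xs]
        m=np.array(P,np.float32);v=cv2.remap(wt.astype(np.float32),m[:,:1],m[:,1:],cv2.INTER_LINEAR).ravel()
        v=np.clip(v-np.median(v)-8,0,None)
        if v.max()>20: out.append((v*xs).sum()/v.sum()*1e3)
    return np.round(np.mean(out),2),np.round(np.std(out),2),len(out)
if __name__=='__main__':
    c=cam('top');d=dict(c)
    d['pixels']=cv2.imread('pics/top1.png')[:,:,::-1]
    for z in(.057,.060): print('clip',z,prof(d,'c',(-.012,.014),z,.010,.019))
    print('needle0',prof(d,'n',(.072,.097),.064,-.026,.004))
    print('needle now',prof(c,'n',(.001,.026),.064,-.026,-.006))
E
python3 bar2.py
```

```text
clip 0.057 (np.float64(0.63), np.float64(0.07), 9)
clip 0.06 (np.float64(1.07), np.float64(0.08), 9)
needle0 (np.float64(84.38), np.float64(0.14), 30)
needle now (np.float64(13.43), np.float64(0.19), 20)
```

```bash
python3 -m jog '[[[0,0.05,0],0],[[0,0.1,0],0],[[0,0.15,0],0],[[0,0.2,0],0],[[0,0.25,0],0],[[0,0.28,0],0],[[0,0.3,0],0],[[0,0.3,0],0],[[0,0.3,0],0],[[0,0.3,0],0]]'; python3 go.py -.2536 0 .06
python3 - <<'E'
from bar2 import *
c=cam('top','pull2.png')
print('needle now',prof(c,'n',(-.011,.013),.064,-.026,-.006))
c=cam('scene');cv2.imwrite('pics/sc2.png',cv2.resize(c['pixels'][150:260,220:350,::-1],None,fx=5,fy=5,interpolation=cv2.INTER_CUBIC))
E
```

```text
time: 6.98
tcp_pos: [0.8088, 0.2367, 0.0601]
ee_rot: [-179.9, 0.0, 83.7]
ft_force: [-8.4, -2.2, 8.7]
opening: 0.0137
shift [-0.006  0.026  0.003] mm [-0.3  1.   0.1] turn 0.006 t 6.9833 rpy [-1.7988e+02  5.0000e-02  8.3680e+01] gxy [-0.2526 -0.0003] z 0.0601 F [-8.42 -2.21  8.72] op 0.0137
needle now (np.float64(1.95), np.float64(0.19), 20)
```

View pics/sc2.png

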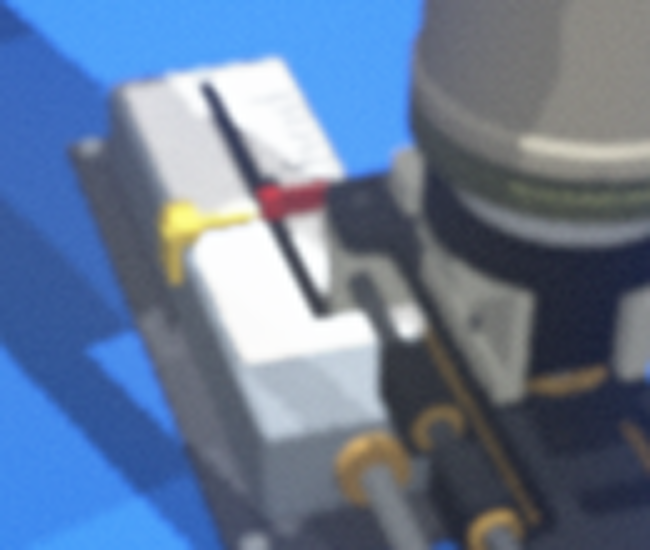

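The scene crop shows the red needle (290,200) meeting the yellow bar end (250,218), almost in line. About 0.9 mm is left by the top-camera numbers, so I'll trim that, then hold and check.

```bash
python3 -m jog '[[[0,0.012,0],0],[[0,0.024,0],0],[[0,0.024,0],0],[[0,0.024,0],0],[[0,0.024,0],0],[[0,0.024,0],0]]'; python3 go.py -.2536 0 .06
cat > chk2.py <<'E'
from bar2 import *
c=cam('top')
print('needle now',prof(c,'n',(-.011,.013),.064,-.026,-.006))
c=cam('scene')
for z in (.055,.057,.06): print('scene clip',z,prof(c,'c',(-.02,.02),z,.011,.018))
for z in (.057,.060,.064): print('scene needle',z,prof(c,'n',(-.02,.02),z,-.005,.004))
E
python3 chk2.py
```

```text
time: 7.58
tcp_pos: [0.8096, 0.2366, 0.0601]
ee_rot: [-179.9, 0.1, 83.7]
ft_force: [-9.8, -2.5, 8.4]
opening: 0.0138
shift [-0.006  0.005  0.003] mm [-0.2  0.2  0.1] turn 0.006 t 7.5833 rpy [-1.7986e+02  5.0000e-02  8.3690e+01] gxy [-2.534e-01 -2.000e-04] z 0.0601 F [-9.8  -2.48  8.39] op 0.0138
needle now (np.float64(1.14), np.float64(0.2), 20)
scene clip 0.055 (np.float64(2.81), np.float64(0.12), 7)
scene clip 0.057 (np.float64(0.16), np.float64(0.14), 7)
scene clip 0.06 (np.float64(-3.81), np.float64(0.14), 7)
scene needle 0.057 (np.float64(6.38), np.float64(1.66), 9)
scene needle 0.06 (np.float64(2.99), np.float64(0.79), 9)
scene needle 0.064 (np.float64(-2.13), np.float64(0.4), 9)
```

Needle 1.1 against clip 0.6–1.1 mm in the same camera, so they line up to within about 0.5 mm and the needle isn't past the clip. Now I hold.

```bash
for i in 1 2 3; do python3 -m jog '[[[0,0,0],0],[[0,0,0],0],[[0,0,0],0],[[0,0,0],0],[[0,0,0],0],[[0,0,0],0],[[0,0,0],0],[[0,0,0],0],[[0,0,0],0],[[0,0,0],0]]' | grep -E 'time|tcp'; done
for i in 1; do python3 -m jog '[[[0,-0.04,0],0],[[0,-0.12,0],0],[[0,-0.2,0],0],[[0,-0.28,0],0],[[0,-0.36,0],0],[[0,-0.44,0],0],[[0,-0.52,0],0],[[0,-0.6,0],0],[[0,-0.68,0],0],[[0,-0.76,0],0]]'; done
python3 -m jog '[[[0,-0.08,0],0],[[0,-0.16,0],0],[[0,-0.24,0],0],[[0,-0.32,0],0],[[0,-0.4,0],0],[[0,-0.48,0],0],[[0,-0.56,0],0],[[0,-0.64,0],0],[[0,-0.72,0],0],[[0,-0.8,0],0]]'
python3 -m jog '[[[0,-0.08,0],0],[[0,-0.16,0],0],[[0,-0.24,0],0],[[0,-0.3,0],0],[[0,-0.35,0],0],[[0,-0.39,0],0],[[0,-0.42,0],0],[[0,-0.43,0],0],[[0,-0.43,0],0],[[0,-0.43,0],0]]'
python3 go.py -.1696 0 .06
```

```text
time: 8.52
tcp_pos: [0.8096, 0.2366, 0.0601]
time: 9.35
tcp_pos: [0.8095, 0.2367, 0.0601]
time: 10.18
tcp_pos: [0.8096, 0.2366, 0.0601]
time: 11.02
tcp_pos: [0.7798, 0.2401, 0.0602]
ee_rot: [-179.9, 0.0, 83.7]
ft_force: [-6.0, -0.9, 6.8]
opening: 0.0141
time: 11.85
tcp_pos: [0.7485, 0.2436, 0.0602]
ee_rot: [180.0, 0.0, 83.7]
ft_force: [-3.0, -1.4, 5.8]
opening: 0.0137
time: 12.68
tcp_pos: [0.7316, 0.2456, 0.0602]
ee_rot: [180.0, -0.0, 83.7]
ft_force: [-2.4, -0.7, 5.4]
opening: 0.0141
shift [-0.013 -0.133  0.004] mm [-0.5 -5.3  0.2] turn 0.005 t 12.6833 rpy [179.99  -0.    83.68] gxy [-0.1749 -0.0005] z 0.0602 F [-2.36 -0.7   5.39] op 0.0141
```

```bash
python3 -m jog '[[[0,-0.03,0],0],[[0,-0.06,0],0],[[0,-0.09,0],0],[[0,-0.11,0],0],[[0,-0.13,0],0],[[0,-0.14,0],0],[[0,-0.14,0],0],[[0,-0.14,0],0]]';python3 -m jog '[[[0,-0.01,0],0],[[0,-0.02,0],0],[[0,-0.02,0],0],[[0,-0.02,0],0]]'; python3 go.py -.1696 0 .06
```

```text
time: 13.35
tcp_pos: [0.7263, 0.2462, 0.0602]
ee_rot: [180.0, -0.0, 83.7]
ft_force: [-1.5, -0.2, 5.4]
opening: 0.0139
time: 13.68
tcp_pos: [0.7261, 0.2462, 0.0602]
ee_rot: [179.9, -0.0, 83.7]
ft_force: [5.8, 0.1, 2.9]
opening: 0.014
shift [-0.014  0.006  0.005] mm [-0.5  0.2  0.2] turn 0.003 t 13.6833 rpy [ 1.7989e+02 -3.0000e-02  8.3670e+01] gxy [-0.1694 -0.0005] z 0.0602 F [5.8  0.13 2.91] op 0.014
```

Force has reversed to +5.8 N, so the handle is against its home stop. I'll open to 40 mm, then lift.

```bash
python3 -m jog '[[[0,0.01,0],0],[[0,0.01,0],0],[[0,0.01,0],0],[[0,0.01,0],0],[[0,0.01,0],0],[[0,0.01,0],0],[[0,0.01,0],0],[[0,0.01,0],0]]' 145 10; python3 -m jog '[[[0,0,-0.2],0],[[0,0,-0.6],0],[[0,0,-1.1],0],[[0,0,-1.6],0],[[0,0,-2.1],0],[[0,0,-2.6],0],[[0,0,-3.1],0],[[0,0,-3.6],0],[[0,0,-3.9],0],[[0,0,-4],0]]'; python3 go.py 0.25 -.25 .22
```

```text
time: 14.35
tcp_pos: [0.7255, 0.2463, 0.0598]
ee_rot: [-180.0, 0.0, 83.7]
ft_force: [0.8, 0.2, 0.1]
opening: 0.0401
time: 15.18
tcp_pos: [0.7271, 0.2467, 0.2252]
ee_rot: [179.7, -0.1, 83.7]
ft_force: [-0.0, -0.3, 0.4]
opening: 0.0401
shift [  6.228 -10.504   0.082] mm [ 249.1 -420.2    3.3] turn 0.005 t 15.1833 rpy [ 1.7966e+02 -1.3000e-01  8.3680e+01] gxy [-0.1703 -0.0011] z 0.2252 F [-0.04 -0.31  0.42] op 0.0401
```

```bash
python3 -m jog '[[[0.5,-0.4,0],0],[[1.1,-1.0,0],0],[[1.7,-1.6,0],0],[[2.3,-2.3,0],0],[[2.9,-3.0,0],0],[[3.5,-3.7,0],0],[[4.1,-4.4,0],0],[[4.7,-5.1,0],0],[[5.3,-5.7,0],0],[[5.6,-6.0,0],0]]'; python3 -m jog '[[[0.4,-0.7,0],0],[[0.8,-1.4,0],0],[[1.1,-2.1,0],0],[[1.3,-2.8,0],0],[[1.4,-3.4,0],0],[[1.4,-3.8,0],0],[[1.4,-4.0,0],0],[[1.4,-4.0,0],0]]'
python3 - <<'E'
from bar2 import *
c=cam('top','end.png')
for z in(.057,.06): print('clip',z,prof(c,'c',(-.012,.014),z,.010,.019))
print('needle',prof(c,'n',(-.011,.013),.064,-.026,.004))
for s,ce,_ in blobs(masks(c)['orange'],50): print('handle',ce,'(start 217.56,115.5)')
a=cv2.imread('pics/top1.png').astype(int);d=np.abs(a-c['pixels'][:,:,::-1]).max(2)>60
for s,ce,_ in blobs(d[:, :],6): print('changed',s,ce)
cv2.imwrite('pics/endc.png',cv2.resize(c['pixels'][90:290,90:320,::-1],None,fx=3,fy=3,interpolation=cv2.INTER_CUBIC))
E
```

```text
time: 16.02
tcp_pos: [0.5082, 0.4983, 0.2194]
ee_rot: [-179.9, -0.0, 83.9]
ft_force: [0.2, -0.6, 0.3]
opening: 0.0406
time: 16.68
tcp_pos: [0.3579, 0.5685, 0.2199]
ee_rot: [-180.0, 0.0, 83.7]
ft_force: [0.6, -0.1, -0.6]
opening: 0.0401
clip 0.057 (np.float64(0.64), np.float64(0.07), 9)
clip 0.06 (np.float64(1.08), np.float64(0.08), 9)
needle (np.float64(1.13), np.float64(0.17), 30)
handle [217.57, 115.48] (start 217.56,115.5)
changed [194, 198, 19, 5, 54] [202.37, 199.98]
changed [188, 240, 20, 4, 53] [197.87, 241.49]
changed [40, 292, 36, 58, 1209] [59.11, 320.06]
changed [0, 296, 6, 10, 48] [2.0, 300.81]
```

View pics/endc.png

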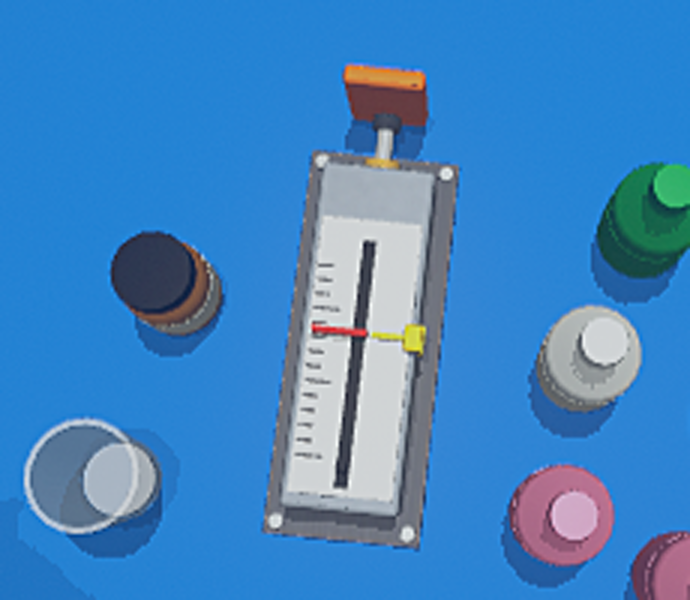

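The end picture shows the needle (340,330) in line with the clip bar (385,336) and the handle home at its starting pixel. Clip, bottle, jar and beaker haven't moved.

```bash
python3 -c "
from rig import r
print(r.sign_off())"
```

```text
the job is handed in; nothing more can be done
None
```

The gauge check is done and handed in. I drew the handle out about 84 mm until the needle met the clip and held it there for about 2.6 s. Then I eased it back at about 38 mm/s, slower near the end, until it touched the home stop, and let go. The arm finished clear of everything, 16.7 s into the 45 s allowed.

- **Needle and clip:** in the last top view the needle reads gauge x = 1.1 mm and the clip 0.6–1.1 mm, depending on the bar height assumed. They line up to within about 0.5 mm, with the needle just short of the clip rather than past it.
- **Needle after the return:** it did not move (1.14 mm before, 1.13 mm after).
- **Handle and clip:** the handle is back at its starting pixel, and the clip moved less than 0.05 mm.
- **Bottle, jar and beaker:** the only differences from the first picture are the needle and two patches at the lower left, away from these items, that I took to be the arm's shadow.
- **Less certain checks:** the scene camera was too oblique to confirm the alignment to better than a few millimetres. The arm hid the clip from the top camera during the pull, so I used the clip position from the first picture. The last picture, with both visible, confirmed it.

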